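# Secure the module carrier with its retaining bar and hold it level above the scale

### The arm

A 6-joint arm with a two-finger parallel gripper is mounted at the origin on the work surface. World frame = base frame: x ahead of the robot, y to its left, z up, the work surface at z = 0. Lengths are in m, angles in rad, forces in N, time in s.
With the tool pointing down it reaches from about 0.35 to 0.95 m from the base axis. Payload 17.4 kg.
Tool frame: the origin (TCP) lies midway between the tips of the shut fingers; the grasp point (between the pads) lies 19 mm behind it; z points along the fingers, y is the direction in which the jaws open and shut (so a half turn about z gives the same grasp; the last joint's range is limited). The gripper opens to 93 mm and grips with 3 to 60 N. Pads are 15 mm wide; open, the fingers measure 128 mm over their backs; the gripper's body (75 mm by 188 mm) begins 65 mm behind the grasp point.
Start: joints at [1.071, 0.116, 1.442, -0, 1.584, -0.038], TCP at [0.301, 0.604, 0.219] pointing down, gripper open.
Joint ranges: [-2.83, 2.83], [-0.83, 2.19], [0.07, 2.5], [-1.14, 4.28], [0.01, 3], [-2.97, 2.97]. Speed limits (rad/s): [1.89, 1.89, 2.22, 3.14, 3.14, 3.14].

### API

Orientations are given as a 3x3 rotation matrix whose columns are the frame's x, y, z axes.
In Python, from cell import robot, effector, viewer, workorder gives the robot as it stands. Calls block until the motion is done:
- robot.move_pose(position, orientation): joint-space move of the TCP to a pose.
- robot.servo_line(position, frame=None, velocity=0.15, until_force=None): straight line of the TCP; frame=None keeps the orientation; velocity is the mean speed in m/s. With until_force (N) it stops when the force on the tool has changed by that much, and returns True; else False.
- robot.move_joints(angles): joint-space move.
- effector.set_gripper(opening): opening from 0.0 (shut) to 1.0 (fully open); the grip force is fixed at half the most; returns when the fingers have stopped.
- robot.hold(seconds).
- robot.ik(position, orientation): joint angles nearest the present ones, or None.
- robot.get_obs(): the state.
- viewer.grab_frame(name): name is "side" or "top" or "wrist"; returns a dict with "img" (384x512x3 uint8, red, green, blue), "z_map" (384x512 float32, m along the optical axis (not along the pixel's ray), 0 where there is no reading), "camera_matrix" (3x3 intrinsics, pixels), "k1" (the pictures are not rectified: a ray, as slopes to the right and down, at radius r is drawn at 1 + k1 r^2 times it, then the intrinsics apply), "cam_to_world" (4x4, takes a point from camera to world coordinates). Camera axes: x right, y up, looking along -z (the intrinsics and any distortion apply to the point x, -y, -z); pixel columns grow to the right and rows downward; lengths in m; the calibration is good to about 2 mm. A picture is of the moment at which its call begins.
A pose or a line that the arm cannot do raises robot.MotionError and nothing moves.
- workorder.finish_job(): hands the job in, once; it reports no verdict.
The state is a dict: "clock": time; "joints": joint angles; "joint_vel": joint speeds; "joint_efforts": joint torques, N m; "ee_pos": TCP position; "tcp_rot": TCP orientation; "ft_force": force on the tool from outside, world axes, zero at the start; "torque": the same for the moment, N m; "grip_width": opening from 0.0 (shut) to 1.0 (fully open).
Only numpy, scipy, OpenCV 4.12 (cv2) and the standard library are available. Lean on these libraries where they do the work, as an engineer would, in place of code of your own. Each camera call takes 0.05 s, during which the arm holds its last target. There are 200 camera calls.

### The job

Lay the loose retaining bar across the two notched end walls of the module carrier, so that it spans the row of modules and rests down in both notches with its tab up, and let go of it. Then take the carrier by its handle, lift it about 10 cm straight up off the scale and keep it there, level and still, with the bar and modules in place: the program finishes while the gripper is holding the carrier in the air. Keep the carrier level throughout, and do not disturb the jar, the handheld scanner or the carton.

Things in the scene. Friction and masses are not known exactly. Their poses are not given: they have to be found in the camera images.
- scale: Bench scale, fixed to the bench: grey base 240 x 190 mm with a steel platform 230 x 180 mm, its flat top 40 mm above the bench. Origin: centre of the underside, on the bench; x along the 240 mm length, away from the small low console (55 mm long, 24 mm high) on its -x end; z up.
- carrier: Grey module carrier, loose on the scale, about 0.45 kg without bar and modules (varies): tray 180 (x) x 130 (y) mm, walls 24 mm high. Origin: centre of its underside; z up. Three module pockets in a row along x at y = +38 mm, with a notched end wall at each end; on the -y side the handle and a dark steel strip 27 mm high. Loaded, it balances within 2 cm of the handle.
- handle (a point): Middle of the carrier's handle, at (0, -25, 100) mm in the carrier's frame, same axes: a level steel bar 90 mm long (along x), 14 mm thick (along y), 16 mm high (92 to 108 mm above the carrier's underside), on two round posts 10 mm thick at x = -38 and +38 mm. Take it from above at the middle, fingers closing along carrier y.
- notches (a point): Midway between the two notch floors, at (0, 38, 36) mm in the carrier's frame: the bar's origin belongs here, its length along carrier x (either way round). The end walls, 6 mm thick at x = -87 and +87 mm, each have a notch open at the top: floor 36 mm above the carrier's underside, 28 mm wide (y = 24 to 52 mm), between horns 9 mm wide that reach 52 mm.
- bar: Aluminium retaining bar, 80 g (hidden variation), lying loose on the bench: flat strip 210 mm (x) x 16 mm (y) x 8 mm thick with an upright tab at mid-length. Origin: centre of the strip's underside; x along its length, z up. Symmetric end for end.
- bar_tab (a point): Top of the bar's tab, 36 mm above the strip's underside. The tab is 40 mm long (along bar x), 12 mm thick (along bar y) and stands 28 mm above the strip (8 to 36 mm): grip it from above, fingers closing along bar y.
- module1: Black electronic module on a green board, 44 x 40 x 26 mm, 25 g, loose in the pocket at x = -56 mm of the carrier. Origin: centre of its underside, 5 mm above the carrier's underside; its top is 31 mm above it.
- module2: Same kind of module, in the middle pocket (x = 0).
- module3: Same kind of module, in the pocket at x = +56 mm.
- jar: Closed clear plastic jar with a white lid, diameter 68 mm, 95 mm high, standing on the bench; leave it alone. Origin: centre of its underside.
- scanner: Grey handheld scanner lying on the bench, 150 (x) x 66 x 24 mm, with dark screen and keys; leave it alone. Origin: centre of its underside.
- carton: Small cardboard carton, 80 (x) x 140 (y) x 50 mm, on the bench beyond the work; leave it alone. Origin: centre of its underside.
There are look-alikes about, which are no part of the job. Of the things that look like the bar, the largest one is meant.

How it is judged:
By the outcome, as a careful person would: the job done as asked, in the order asked, and still so for the second after the job is handed in, while the arm keeps its last pose, push and grip.
It also fails if it takes over 58 s, if anything falls off the work surface, if the arm or the gripper's body presses on something with over 40 N, if the wrist force passes 120 N, or if a joint passes its speed limit or range.

## Working session

There is one attempt and no reset: what is moved stays moved. The work goes in short steps, each a Python script; the robot and the scene stay as the last script left them, time stands still between calls to the robot, and variables do not carry over. Pictures are saved under pics/ and viewed, about 8 in all and at most 12, crops included, and the job is handed in when it is done.

```bash
mkdir -p pics; ls; cat > h.py <<'E'
import numpy as np, cv2
from cell import robot, effector, viewer, workorder
def grab(n, save=None):
    f=viewer.grab_frame(n)
    if save: cv2.imwrite(f'pics/{save}.png', f['img'][:,:,::-1]); np.savez(f'{save}.npz',**{k:f[k] for k in ('img','z_map','camera_matrix','k1','cam_to_world')})
    return f
def cloud(f):
    K=np.array(f['camera_matrix']);k1=float(f['k1']);h,w=f['z_map'].shape
    uv=np.stack(np.meshgrid(np.arange(w),np.arange(h)),-1).reshape(-1,1,2).astype(np.float64)
    s=cv2.undistortPoints(uv,K,np.array([k1,0,0,0.]),None,None,None)[:,0] if False else cv2.undistortPointsIter(uv,K,np.array([k1,0,0,0.]),np.eye(3),np.eye(3),(3,60,1e-10))[:,0]
    z=np.array(f['z_map']).reshape(-1)
    p=np.c_[s[:,0]*z,-s[:,1]*z,-z,np.ones_like(z)]@np.array(f['cam_to_world']).T
    p=p[:,:3]; p[z==0]=np.nan
    return p.reshape(h,w,3)
E
python3 - <<'E'
from h import *
a=grab('top','top0');b=grab('side','side0')
for n,f in(('top',a),('side',b)):
    print(n,f['k1'],f['camera_matrix'],f['cam_to_world'])
    p=cloud(f);print(np.nanmedian(p[:,:,2]))
im=np.vstack([a['img'],b['img']])[:,:,::-1]
o=robot.get_obs();print(o['clock'],o['ee_pos'],o['tcp_rot'],o['ft_force'],o['grip_width'])
E
```

```text
pics
top 0.038467757633748545 [[419.35352988   0.         265.32673728]
 [  0.         419.35352988 192.33966174]
 [  0.           0.           1.        ]] [[ 0.02053702  0.98805008 -0.15275885  0.35578727]
 [-0.99958293  0.0233944   0.01693118  0.01473523]
 [ 0.02030256  0.15234742  0.98811845  1.26065494]
 [ 0.          0.          0.          1.        ]]
0.0007608313319118487
side -0.06061404835855201 [[359.28172511   0.         258.09408552]
 [  0.         359.28172511 195.27169677]
 [  0.           0.           1.        ]] [[ 0.82199529  0.41577471 -0.38917237  0.06248678]
 [-0.56930419  0.61757481 -0.5426731  -0.66330747]
 [ 0.0147133   0.66763219  0.74434587  1.04516704]
 [ 0.          0.          0.          1.        ]]
0.00044849874084107455
0.1 [0.30065639 0.60415064 0.21796669] [[-8.95255679e-01  4.45552491e-01 -4.96558989e-04]
 [ 4.45552766e-01  8.95255216e-01 -9.11485031e-04]
 [ 3.84325998e-05 -1.03725538e-03 -9.99999461e-01]] [-0.44096679  0.6405612  -0.6882871 ] 0.9998207110539856
```

View pics/top0.png

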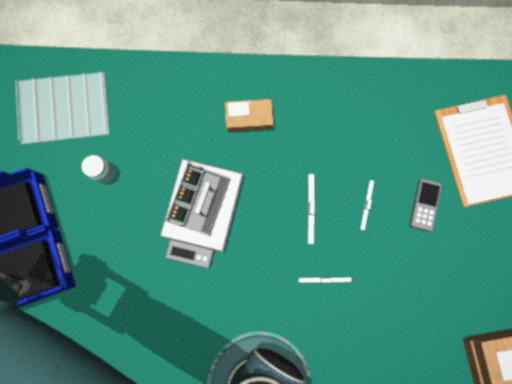

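View pics/side0.png

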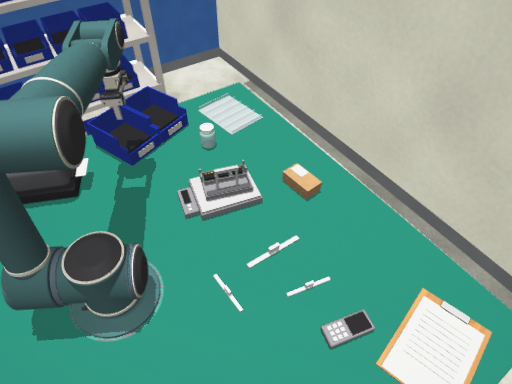

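Top view, bar look-alikes: (311,208), about 69 px long; (367,205), about 50 px; (325,280), about 52 px. The first is the largest, so I choose it. The carrier is at (203,195), with its handle around (206,195), console at (190,254), jar (97,167), scanner (426,205) and carton (249,115). Next I measure them and check in a close crop.

```bash
python3 - <<'E'
from h import *
f=dict(np.load('top0.npz'));p=cloud(f);im=f['img']
hsv=cv2.cvtColor(im,cv2.COLOR_RGB2HSV)
m=((hsv[...,1]<60)&(hsv[...,2]>150)).astype(np.uint8)
for n,(x0,y0,x1,y1) in dict(A=(295,165,330,250),B=(350,170,385,240),C=(290,268,360,292)).items():
    s=np.zeros_like(m);s[y0:y1,x0:x1]=m[y0:y1,x0:x1]
    q=p[s>0];q=q[np.isfinite(q[:,2])]
    r=cv2.minAreaRect((q[:,:2]*1000).astype(np.float32));print(n,len(q),r,q[:,2].max(),np.percentile(q[:,2],[10,50,90]))
# carrier: heights
R=p[150:275,150:255].reshape(-1,3)
for lo,hi in((.034,.046),(.055,.075),(.085,.1),(.12,.17)):
    q=R[(R[:,2]>lo)&(R[:,2]<hi)]
    if len(q)>5:print(lo,len(q),q.mean(0),cv2.minAreaRect((q[:,:2]*1000).astype(np.float32)))
c=cv2.resize(im[150:280,150:390],None,fx=3.3,fy=3.3,interpolation=cv2.INTER_CUBIC)
cv2.imwrite('pics/crop1.png',c[:,:,::-1])
E
```

```text
A 456 ((505.4587707519531, -146.06674194335938), (19.929590225219727, 210.9565887451172), 89.93450164794922) 0.0410115270549396 [0.00127245 0.00835026 0.03503073]
B 263 ((520.6619262695312, -317.64239501953125), (21.10288429260254, 155.73472595214844), 78.8225326538086) 0.03183755113943665 [0.00023374 0.00612183 0.02510062]
C 274 ((294.8191223144531, -187.02835083007812), (15.06557559967041, 157.6392822265625), 1.3222345113754272) 0.030735280644123675 [0.00087006 0.00600132 0.02346391]
0.034 2484 [0.48787132 0.16711219 0.04098629] ((505.8164978027344, 177.7066650390625), (185.78770446777344, 236.50350952148438), 77.12271118164062)
0.055 1424 [0.51767779 0.18544281 0.06691779] ((518.0953369140625, 188.2135467529297), (131.06533813476562, 179.54075622558594), 72.43240356445312)
0.085 37 [0.53423417 0.21056387 0.09114828] ((522.9009399414062, 202.17034912109375), (89.21686553955078, 179.30374145507812), 72.63935089111328)
0.12 194 [0.50948084 0.16353654 0.14697736] ((510.36248779296875, 164.2274627685547), (14.538649559020996, 88.9283676147461), 72.35575866699219)
```

View pics/crop1.png

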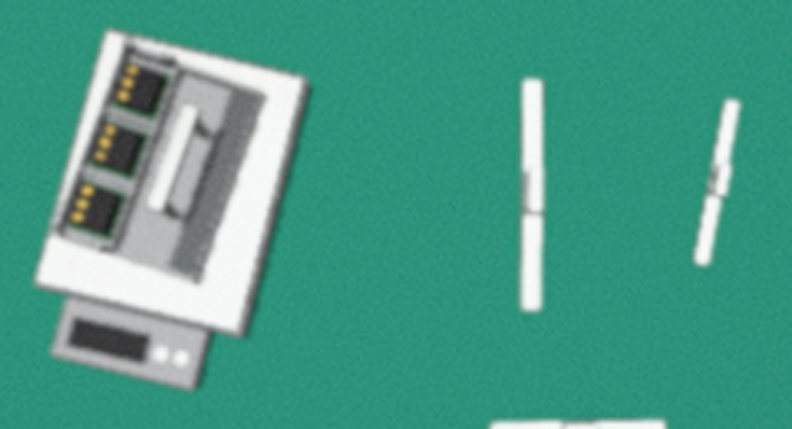

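Crop: the bar at crop (532,195) is 211 mm long with its tab mid-length; the other two measure about 156 mm. So this is the right one. The carrier yaw is about −17.6°, with the handle on its −y side. I now take wrist views over the carrier and the bar to refine.

```bash
cat >> h.py <<'E'
def T(yaw):
    c,s=np.cos(yaw),np.sin(yaw); return np.array([[-c,-s,0],[-s,c,0],[0,0,-1.]])
def rect(p,m):
    q=p[m&np.isfinite(p[...,2])]; r=cv2.minAreaRect((q[:,:2]*1000).astype(np.float32)); return len(q),np.round(q.mean(0),4),r
E
python3 - <<'E'
from h import *
robot.move_pose([.50,.17,.33],T(np.radians(-17.6)))
f=grab('wrist','w_car');p=cloud(f);z=p[...,2]
for lo,hi in((.055,.068),(.066,.075),(.08,.096),(.143,.155)):print(lo,rect(p,(z>lo)&(z<hi)))
robot.move_pose([.505,-.146,.25],T(0))
g=grab('wrist','w_bar');p=cloud(g);z=p[...,2]
for lo,hi in((.004,.02),(.03,.045)):print(lo,rect(p,(z>lo)&(z<hi)))
o=robot.get_obs();print(o['clock'],o['ee_pos'],o['joints'])
cv2.imwrite('pics/w.png',cv2.resize(np.hstack([f['img'],g['img']])[:,:,::-1],(800,300)))
E
```

```text
0.055 (3358, array([0.5236, 0.2135, 0.0643]), ((554.9547119140625, 305.0335998535156), (376.9634704589844, 178.23397827148438), 72.39842987060547))
0.066 (5222, array([0.52  , 0.2095, 0.0701]), ((553.87548828125, 303.67236328125), (373.0541076660156, 177.4365234375), 72.47349548339844))
0.08 (670, array([0.5694, 0.3814, 0.0906]), ((531.0991821289062, 327.1068115234375), (313.18072509765625, 183.46884155273438), 88.82762145996094))
0.143 (986, array([0.507 , 0.1646, 0.1491]), ((509.06353759765625, 163.63424682617188), (13.155713081359863, 88.72525024414062), 72.55525207519531))
0.004 (5321, array([ 0.5003, -0.1681,  0.0105]), ((601.94677734375, -167.12313842773438), (676.1848754882812, 549.4971923828125), 89.97112274169922))
0.03 (8251, array([0.4987, 0.0939, 0.0397]), ((596.3606567382812, 53.87052917480469), (367.87445068359375, 317.60577392578125), 23.280471801757812))
3.2167 [ 0.50538906 -0.14508809  0.2503523 ] [-3.28180815e-01 -2.18518264e-01  1.71266043e+00  1.75684601e-04
  1.64703753e+00 -1.89977290e+00]
```

View pics/w.png

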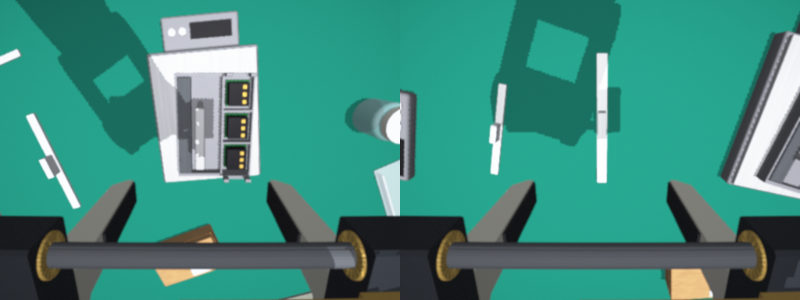

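The wrist views show the carrier at (210,115) and the bar at (601,117), unobstructed. Now I restrict the fits to those objects.

```bash
python3 - <<'E'
from h import *
def box(p,x0,x1,y0,y1): return (p[...,0]>x0)&(p[...,0]<x1)&(p[...,1]>y0)&(p[...,1]<y1)
for n in('w_bar','top0'):
    p=cloud(dict(np.load(n+'.npz')));z=p[...,2];b=box(p,.38,.63,-.18,-.11)
    print(n,'strip',rect(p,b&(z>.005)&(z<.016)),'tab',rect(p,b&(z>.03)&(z<.045)))
c0=np.array([.5178,.1879])
for n in('w_car','top0'):
    p=cloud(dict(np.load(n+'.npz')));z=p[...,2];b=box(p,.40,.65,.09,.29)
    a=np.radians(-17.6);d=p[...,:2]-c0;l=d@np.array([[np.cos(a),-np.sin(a)],[np.sin(a),np.cos(a)]])
    print(n,'carrier',rect(p,b&(z>.05)&(z<.1)))
    for s in(-1,1):
        m=b&(z>.084)&(z<.098)&(abs(l[...,0]-s*.087)<.012); q=l[m]*1000; 
        print(' horns',s,len(q),np.round(q.mean(0),1),'y lo/hi cluster',[np.round(np.mean(k,axis=0),1) for k in(q[q[:,1]<38],q[q[:,1]>=38]) if len(k)])
E
```

```text
w_bar strip (1764, array([ 0.4935, -0.1457,  0.0095]), ((503.55096435546875, -145.28208923339844), (15.748520851135254, 208.09226989746094), 89.69164276123047)) tab (352, array([ 0.5027, -0.1453,  0.0373]), ((503.55029296875, -145.61221313476562), (39.93077850341797, 11.709454536437988), 0.32284194231033325))
top0 strip (357, array([ 0.4997, -0.144 ,  0.0082]), ((502.7110290527344, -145.76779174804688), (245.34176635742188, 66.89122009277344), 0.4820443093776703)) tab (68, array([ 0.5038, -0.1445,  0.036 ]), ((503.50994873046875, -144.58460998535156), (38.80117416381836, 12.447429656982422), 0.2853623032569885))
w_car carrier (7770, array([0.5186, 0.1926, 0.0677]), ((518.1517944335938, 187.537841796875), (130.4353790283203, 179.9195556640625), 72.50920104980469))
 horns -1 100 [-86.7  37.4] y lo/hi cluster [array([-86.6,  18.7]), array([-86.7,  55.4])]
 horns 1 89 [85.2 38.4] y lo/hi cluster [array([85.1, 18.9]), array([85.3, 55.8])]
top0 carrier (1665, array([0.5194, 0.1888, 0.0667]), ((518.2124633789062, 188.1764678955078), (131.06533813476562, 179.78640747070312), 72.43240356445312))
 horns -1 15 [-86.6  38.7] y lo/hi cluster [array([-86.5,  19.3]), array([-86.8,  55.7])]
 horns 1 17 [86.3 36.8] y lo/hi cluster [array([86.4, 19.1]), array([86.1, 56.7])]
```

```bash
python3 - <<'E'
from h import *
a=T(np.radians(.3)); x,y=.5035,-.1453
effector.set_gripper(.45)
robot.servo_line([x,y,.07],a,velocity=.15)
hit=robot.servo_line([x,y,.013],velocity=.05,until_force=8)
print(hit,robot.get_obs()['ee_pos'])
effector.set_gripper(0)
o=robot.get_obs();print('grip mm',o['grip_width']*93,o['ee_pos'],o['clock'])
robot.servo_line([x,y,.25],velocity=.15)
robot.move_pose([.5289,.2240,.25],T(np.radians(-17.5)))
robot.hold(.3)
f=grab('wrist','w2');s=grab('side','s2')
o=robot.get_obs();print('grip mm',o['grip_width']*93,o['ee_pos'],o['ft_force'],o['clock'])
cv2.imwrite('pics/v2.png',cv2.resize(np.hstack([f['img'],s['img']])[:,:,::-1],(800,300)))
E
```

```text
False [ 0.5036786  -0.14535395  0.01335064]
grip mm 12.09295133804189 [ 0.50350732 -0.14530155  0.01301733] 7.4083
grip mm 11.820101774890057 [0.52900857 0.22369878 0.25005278] [ 0.10883754  0.43148721 -1.30829431] 10.925
```

View pics/v2.png

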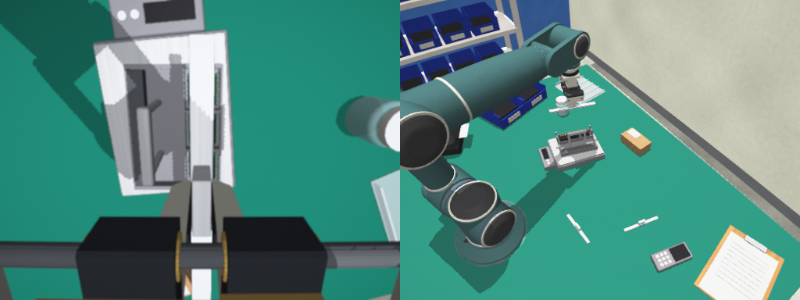

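The bar is held (201,150), roughly level and above the carrier. Checking its yaw, pitch and offset in the hand before lowering.

```bash
python3 - <<'E'
from h import *
p=cloud(dict(np.load('w2.npz')));z=p[...,2]
c=np.array([.5289,.2240]);a=np.radians(-17.5);l=(p[...,:2]-c)@np.array([[np.cos(a),-np.sin(a)],[np.sin(a),np.cos(a)]])
m=(z>.22)&(z<.27)&(abs(l[...,1])<.02)&(l[...,0]<-.03)
q=np.c_[l[m],z[m]]*1000
print(len(q),q.min(0),q.max(0))
print('y vs x',np.polyfit(q[:,0],q[:,1],1),'z vs x',np.polyfit(q[:,0],q[:,2],1))
E
```

```text
4632 [-103.86972543   -9.48206946  244.34751869] [-30.00691239   6.70222906 249.05343039]
y vs x [-0.00446909 -1.67927897] z vs x [-3.20656774e-04  2.46481485e+02]
```

```bash
python3 - <<'E'
from h import *
x,y=.5289,.2240
robot.servo_line([x,y,.11],velocity=.12)
hit=robot.servo_line([x,y,.087],velocity=.02,until_force=4)
o=robot.get_obs();print(hit,o['ee_pos'],o['ft_force'],o['clock'])
effector.set_gripper(.35); robot.hold(.2)
robot.servo_line([x,y,.16],velocity=.1)
robot.servo_line([x,y,.30],velocity=.2)
# step aside to view
robot.move_pose([.50,.17,.33],T(np.radians(-17.5)))
f=grab('wrist','w3');s=grab('top','t3')
c=np.array([.5175,.1878]);a=np.radians(-17.5)
for n,g in(('w',f),('t',s)):
    p=cloud(g);z=p[...,2]
    l=(p[...,:2]-c)@np.array([[np.cos(a),-np.sin(a)],[np.sin(a),np.cos(a)]])
    m=(z>.079)&(z<.089)&(abs(l[...,1]-.038)<.012)&(abs(l[...,0])<.11)
    q=np.c_[l[m],z[m]]*1000
    if len(q):print(n,len(q),q.min(0).round(1),q.max(0).round(1),np.polyfit(q[:,0],q[:,1],1),np.polyfit(q[:,0],q[:,2],1))
    b=(abs(l[...,1])<.08)&(abs(l[...,0])<.11)
    print(' handle',rect(p,b&(z>.14)&(z<.155)),'tab',rect(p,b&(z>.106)&(z<.12)&(l[...,1]>.02)))
print(robot.get_obs()['clock'])
cv2.imwrite('pics/v3.png',cv2.resize(np.hstack([f['img'][30:260,150:380],s['img'][140:270,140:270].repeat(2,0).repeat(2,1)[:230,:230]])[:,:,::-1],(800,400)))
E
```

```text
True [0.52884134 0.22400372 0.08899172] [-0.94587963 -0.36244135  5.15375986] 13.2083
w 1636 [-103.7   28.3   79.1] [95.5 49.2 88.7] [-3.92404914e-03  3.60746864e+01] [-1.17982610e-04  8.53457577e+01]
 handle (981, array([0.507 , 0.1645, 0.1491]), ((509.0364685058594, 163.5795440673828), (13.054655075073242, 88.86772155761719), 72.6067886352539)) tab (360, array([0.528 , 0.2226, 0.1131]), ((528.9324340820312, 222.74801635742188), (12.29082202911377, 39.87031173706055), 72.03681945800781))
t 175 [-103.5   27.2   79.5] [-19.2  45.6  88.9] [1.71847598e-02 3.78763801e+01] [-2.57013583e-03  8.42678225e+01]
 handle (35, array([0.4761, 0.1748, 0.1467]), ((477.7968444824219, 175.12454223632812), (12.944137573242188, 19.247289657592773), 87.1171646118164)) tab (0, array([nan, nan, nan]), ((0.0, 0.0), (0.0, 0.0), 0.0))
16.175h.py:18: RuntimeWarning: Mean of empty slice.
  q=p[m&np.isfinite(p[...,2])]; r=cv2.minAreaRect((q[:,:2]*1000).astype(np.float32)); return len(q),np.round(q.mean(0),4),r
  ret = um.true_divide(
```

View pics/v3.png

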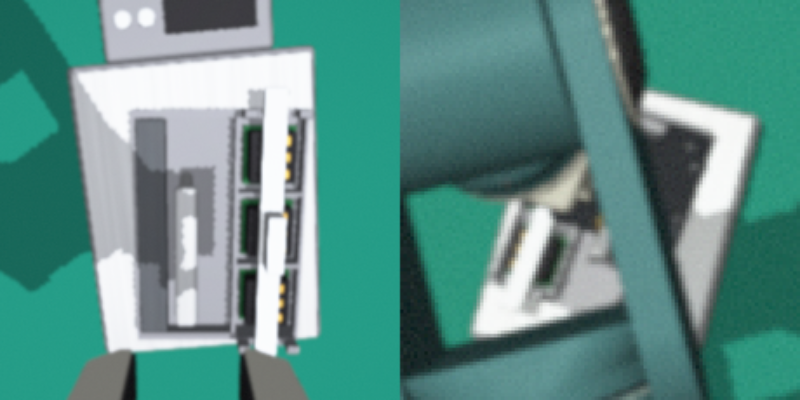

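The bar lies in both notches, level (top at about 85 mm against the expected 84), centred between the horns with its tab up, and the carrier has not moved. Now the handle: grasp it and make a small test lift, watching force and moment for imbalance.

```bash
python3 - <<'E'
from h import *
a=np.radians(-17.45);x,y=.5098,.1639
robot.move_pose([x,y,.22],T(a))
effector.set_gripper(.45)
robot.servo_line([x,y,.16],velocity=.12)
print(robot.servo_line([x,y,.120],velocity=.04,until_force=8))
o0=robot.get_obs()
effector.set_gripper(0);robot.hold(.3)
o=robot.get_obs();print('grip mm',o['grip_width']*93,o['ee_pos'],o['ft_force']-o0['ft_force'],o['torque']-o0['torque'])
for z in(.122,.126):
    robot.servo_line([x,y,z],velocity=.01);robot.hold(.4)
    o=robot.get_obs();print(z,o['ee_pos'],(o['ft_force']-o0['ft_force']).round(2),'carrier-frame moment',(T(a).T@(o['torque']-o0['torque'])).round(3),o['clock'])
s=grab('side','s4');w=grab('wrist','w4')
p=cloud(w);z=p[...,2];l=(p[...,:2]-np.array([.5175,.1878]))@np.array([[np.cos(a),-np.sin(a)],[np.sin(a),np.cos(a)]])
m=(z>.07)&(z<.1)&(abs(l[...,1]-.0365)<.006)&(abs(l[...,0])<.105);q=np.c_[l[m],z[m]]*1000
print(len(q),np.polyfit(q[:,0],q[:,2],1) if len(q)>20 else '')
cv2.imwrite('pics/v4.png',np.hstack([cv2.resize(s['img'][130:240,160:310],(440,330)),cv2.resize(w['img'],(360,330))])[:,:,::-1])
E
```

```text
False
grip mm 13.670006966224827 [0.5097171  0.16392599 0.11989538] [-0.79303582  1.23139278 -4.2614147 ] [ 0.20295125  0.05406191 -0.00689136]
0.122 [0.50978782 0.16391184 0.12199195] [-0.75 -0.02 -7.12] carrier-frame moment [ 0.061  0.044 -0.054] 20.5333
0.126 [0.50977021 0.16388863 0.12594184] [-0.29  0.36 -8.28] carrier-frame moment [ 0.106  0.075 -0.062] 21.4833
3131 [-1.80770463e-03  9.17473829e+01]
```

View pics/v4.png

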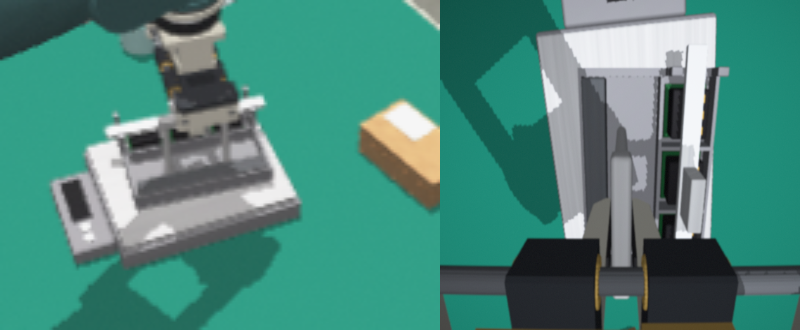

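The carrier is 6 mm up and level (slope −0.1° along x), with the bar in both notches (right panel, 690,140). I continue the lift slowly and check for tilt on the way.

```bash
python3 - <<'E'
from h import *
a=np.radians(-17.45);x,y=.5098,.1639
def chk(tag,save=None):
    w=grab('wrist',save);o=robot.get_obs();dz=o['ee_pos'][2]-.12
    p=cloud(w);z=p[...,2]-dz;l=(p[...,:2]-np.array([.5175,.1878]))@np.array([[np.cos(a),-np.sin(a)],[np.sin(a),np.cos(a)]])
    r=[]
    for n,yy,hw,lo,hi in(('bar',.0365,.006,.075,.095),('strip',-.05,.012,.055,.08)):
        m=(z>lo)&(z<hi)&(abs(l[...,1]-yy)<hw)&(abs(l[...,0])<.105);q=np.c_[l[m],z[m]]*1000
        r.append((n,len(q),np.polyfit(q[:,0],q[:,2],1).round(4) if len(q)>30 else None, np.median(q,0).round(1) if len(q) else None))
    print(tag,o['ee_pos'].round(4),o['ft_force'].round(2),round(o['grip_width']*93,2),r,o['clock'])
    return w
chk('a')
robot.servo_line([x,y,.16],velocity=.03);robot.hold(.3);chk('b')
robot.servo_line([x,y,.22],velocity=.04);robot.hold(1.0);w=chk('c','w5')
robot.hold(1.5);chk('d')
s=grab('side','s5')
cv2.imwrite('pics/v5.png',np.hstack([cv2.resize(s['img'][90:240,140:310],(440,388)),cv2.resize(w['img'],(360,388))])[:,:,::-1])
E
```

```text
a [0.5098 0.1639 0.1259] [ 0.41 -0.21 -7.2 ] 13.65 [('bar', 3127, array([3.50000e-03, 8.62154e+01]), array([-61.5,  36.3,  85.9])), ('strip', 5115, array([7.90000e-03, 6.83741e+01]), array([-40.5, -51.3,  68.5]))] 21.6333
b [0.5098 0.1639 0.16  ] [ 0.03  0.69 -6.22] 13.8 [('bar', 3123, array([2.9000e-03, 8.6075e+01]), array([-61.1,  36.3,  85.8])), ('strip', 5103, array([8.20000e-03, 6.83186e+01]), array([-40.8, -51.3,  68.4]))] 23.2667
c [0.5098 0.1639 0.22  ] [ 0.95 -0.31 -6.82] 13.63 [('bar', 3120, array([3.40000e-03, 8.61606e+01]), array([-60.9,  36.3,  85.9])), ('strip', 5115, array([8.80000e-03, 6.83758e+01]), array([-40.7, -51.3,  68.4]))] 25.9667
d [0.5098 0.1639 0.22  ] [-0.4   0.65 -7.  ] 13.6 [('bar', 3129, array([3.3000e-03, 8.6195e+01]), array([-61.4,  36.2,  85.9])), ('strip', 5111, array([8.40000e-03, 6.83661e+01]), array([-40.8, -51.3,  68.4]))] 27.5167
```

View pics/v5.png

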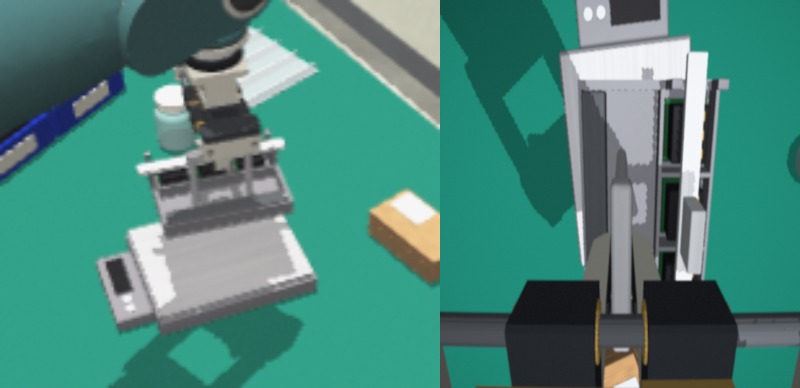

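The carrier hangs 10 cm above the scale, level within about 0.5° and steady. The bar is in both notches with its tab up, and the modules are in place. Handing in.

```bash
python3 -c "
from h import *
workorder.finish_job();print(robot.get_obs()['clock'])"
```

```text
the job is handed in; nothing more can be done
the job is handed in; nothing more can be done
```

I laid the 211 mm bar, the largest of the three look-alikes, in both notches of the carrier with its tab up and let go of it. I then took the carrier by the middle of its handle, lifted it 10 cm straight up, and handed the job in at about 27.5 s with the gripper still holding it.

**Last checks:**
- **Level and still:** tilt along the carrier's length was about 0.2° on the bar and 0.5° on the steel strip, with no change over the last 1.5 s. I did not measure tilt across its width.
- **Bar and modules:** the bar kept its place relative to the gripper through the lift. The modules I could see in the last wrist picture were in their pockets.
- **Grip:** the fingers stayed 13.6 mm apart on the 14 mm handle, carrying about 7 N.
- **Jar, scanner and carton:** the arm never went near them. The jar and carton stood in place in the last side picture; I did not re-measure any of the three.

**Disagreements:** the wrist camera's heights read 1–2 mm above the nominal values, about the calibration tolerance. The last top-view check could not measure the tab because the arm blocked it, so I relied on the wrist camera there.

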